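# Snap the retaining clip into the groove of a tilted polishing spindle

### The job

Pick up the spring retaining clip by its two ears, squeeze them so that its jaws spread, pass it over the nose of the tilted spindle, press the wheel back with it and let the jaws snap shut into the groove behind the nose, so that the clip holds the wheel pressed back. Then let go, and leave the round tin, the tape roll and the wooden ring clamp where they are.

Things in the scene. Friction and masses are not known exactly. Their poses are not given: they have to be found in the camera images.
- clip: Loose steel spring clip of two crossed leaves: a flat frame 60 mm (its y) x 50 mm (its x), 8 mm thick, lying on the bench, with two upright ears. Origin: centre of its bore, on the underside, z up; 70 to 120 g. This is the leaf with the +y ear; when squeezed, the bore's true centre lies half of clip_leaf to this leaf's +y. It may go on at any turn about the spindle.
- clip_ear_a (a point): Middle of the +y ear of the clip, 35 mm above the underside. Each ear is 24 mm wide (along x), 3.5 mm thick (along y), reaches from the underside to 50 mm above it, with an eye at 28 to 42 mm. Outer faces of the two ears: 60 mm apart at rest, 47 mm when squeezed to the stop. Grip both ears across y.
- clip_ear_b (a point): Middle of the -y ear, 35 mm above the underside. The leaves cross, so squeezing the ears together spreads the jaws, which lie on the -y and +y sides of the bore: bore radius along y 10.5 mm at rest, 17 mm at full squeeze; along x the frame always clears a radius of 18 mm.
- clip_leaf (a joint): How far the clip's ears are squeezed together, m: 0 = at rest, jaws shut; 0.013 = squeezed to the stop, jaws spread. Sprung shut: takes 5 N at first, 11 N at the stop.
- stand: Fixed spindle stand: dark base plate 120 x 100 x 16 mm, two grey cheeks 92 mm high, tilted round head (pivot 75 mm up, leaning to the stand's -x); origin under the base plate's centre. Keep the arm clear of the room's black lamp: in the robot's frame its arm rises from (0.30, 0.09, 0) to (0.27, -0.07, 0.44), its long head runs from there to (0.12, -0.44), 0.43 to 0.52 m high.
- head (a joint): Lean of the spindle axis from vertical towards the stand's -x, rad (0.44 to 0.70); very stiff, stays as it is. Spindle nose, measured along the axis from head_face: radius 14 mm from 33.5 mm + e (the groove ends under it) to 43.5 mm + e, then a cone to radius 5 mm at the tip, 53.5 mm + e.
- head_face (a point): Centre of the upper end face (radius 24 mm) of the aluminium head; its z axis points outwards along the spindle axis. The steel spindle stands out of this face by an extra e of 0 to 20 mm that differs each time, is not reported and does not yield: feel or see it. Groove: shaft radius 9.5 mm, up to 33.5 mm + e from the face.
- wheel (a joint): How far the wheel is pressed back on the spindle, m: 0 = free, 0.005 = hard stop; spring about 3.5 N at first, 6.5 N at the stop. Dark wheel, radius 36 mm, with a flat brass hub, radius 24 mm, whose top is 28 mm + e from the face when free (groove open 5.5 mm: too little for the clip), 23 mm + e at the stop (open 10.5 mm). Reads about 0.0025 once the clip holds it.
- copper_tin: Round white lidded tin, 60 mm across, 30 mm high, loose on the bench; origin under its centre. Leave alone.
- masking_tape: Roll of masking tape, 64 mm across, 18 mm high, loose on the bench; origin under its centre. Leave alone.
- ring_clamp: Wooden ring clamp, 30 x 113 x 20 mm, loose on the bench; origin under its centre. Leave alone.
Mind the look-alikes: they are no part of the job. Leave any orange look-alike of the clip alone.

How it is judged (in metres and radians):
On the way, in this order (a step that is already met when the one before it is completed fails the run):
1. the clip is carried clear of the bench with its ears squeezed (height (world z) of clip above 0.04 m and value of joint clip_leaf above 0.007 m), for 0.2 s.
2. the clip, still spread, presses the wheel back (value of joint clip_leaf above 0.007 m and value of joint wheel above 0.002 m and contact force between clip and wheel above 1 N), for 0.1 s.
At the end, for the whole second after the job is handed in: The clip's jaws have shut in the groove (ears squeezed by less than 3 mm), its bore is within 5 mm of the spindle axis and square to it within 0.2 rad, it holds the wheel pressed back by more than 1.2 mm, and it is at rest and released (value of joint clip_leaf below 0.003 m and value of joint wheel above 0.0012 m and x of clip in the frame of head_face between -0.005 and 0.005 m and y of clip in the frame of head_face between -0.005 and 0.005 m and angle between the z axis of clip and the z axis of head_face, either way round below 0.2 rad and linear speed of clip below 0.02 m/s); the robot touches nothing.
It fails at once if the tin, the tape roll or the ring clamp is moved by more than 30 mm (distance of any of copper_tin, masking_tape, ring_clamp from where it was at the start of the episode above 0.03 m).
It also fails if it takes over 48 s, if anything falls off the work surface, if the arm or the gripper's body presses on something with over 40 N, if the wrist force passes 120 N, or if a joint passes its speed limit or range.

### The arm

A 6-joint arm with a two-finger parallel gripper is mounted at the origin on a cart in front of the work surface, level with it; the furniture and walls round the work are solid. World frame = base frame: x ahead of the robot, y to its left, z up, the work surface at z = 0. Lengths are in mm, angles in rad, forces in N, time in s.
With the tool pointing down it reaches from about 350 to 975 mm from the base axis. Payload 7.1 kg.
Tool frame: the origin (TCP) lies midway between the tips of the shut fingers; the grasp point (between the pads) lies 19 mm behind it; z points along the fingers, y is the line along which they close (so a half turn about z gives the same grasp; the last joint's range is limited). The gripper opens to 88 mm and grips with 3 to 60 N. Pads are 20 mm wide; open, the fingers measure 115 mm over their backs; the gripper's body (75 mm by 178 mm) begins 61 mm behind the grasp point.
Start: joints at [1.167, 0.423, 1.63, -0, 1.089, -0.019], TCP at [234.576, 579.292, 222.675] pointing down, gripper open.
Joint ranges: [-3, 3], [-0.9, 2.11], [0.09, 2.58], [-1.31, 4.45], [0.11, 2.69], [-2.54, 2.54]. Speed limits (rad/s): [2.39, 2.39, 3.01, 3.14, 3.14, 3.14].

### API

Orientations are given as a rotation vector (axis times angle).
In Python, from workcell import ctrl gives the robot as it stands. The module is installed in compiled form; this text tells all that it offers.
- The arm moves only by the tool servo_tool, never from a script. Its argument "increments" is a list of rows, each a list of 7 numbers: the shift along the world's x, y, z in cm, then the turn, a rotation vector about the world's x, y, z in degrees, then the opening, from -1 (shut) to 1 (fully open). A call has 1 to 20 rows; each row is the pose to reach, as a shift and turn from the pose commanded when the call began; what a row does not reach only later rows make up. A row lasts 1/12 s, in which the tool goes at most 41.7 mm and 7.16 degrees, less where a joint would pass 70% of its speed; a pose out of reach is approached as far as the arm can. A call with a gripper value outside its range is refused whole. The fingers move at their own pace and stop on an object; the grip force is fixed at half the most. Time passes only in rows, so rows that repeat a pose let the fingers close. It gives the time, the measured TCP pose, the force, the opening and the grip force at its end, in the units of the state.
- ctrl.get_obs(): the state, without advancing time (a new reading comes with each control period).
- ctrl.get_image(name): name is "scene" or "top"; returns a dict with "image" (420x560x3 uint8, red, green, blue), "fx", "fy", "cx", "cy" (pixels), "extrinsics" (4x4, takes a point from camera to world coordinates). Camera axes: x right, y up, looking along -z (the intrinsics and any distortion apply to the point x, -y, -z); pixel columns grow to the right and rows downward; lengths in mm; the calibration is good to about 2 mm. A picture is of the moment at which its call begins. There is no depth.
- ctrl.close_job(): hands the job in; it is judged then, once.
The state is a dict: "t": time; "qpos": joint angles; "qvel": joint speeds; "joint_torque": joint torques, N m; "ee_pos": TCP position; "orientation": TCP orientation; "ft_force": force on the tool from outside, world axes, zero at the start; "moment": the same for the moment, N m; "width": finger opening in mm; "grasp_force": force on a finger pad.
Only numpy, scipy, OpenCV 4.12 (cv2) and the standard library are available. Lean on these libraries where they do the work, as an engineer would, in place of code of your own. Each camera call takes 0.05 s, during which the arm holds its last target. There are 200 camera calls.

## Working session

There is one attempt and no reset: what is moved stays moved. The work goes in short steps, Python scripts to look and compute and a tool call to move; the robot and the scene stay as the last step left them, time stands still between calls to the robot, and variables do not carry over. Pictures are saved under pics/ and viewed, at most 10 in all, crops included, and the job is handed in when it is done.

Besides the shell and the picture viewer there is one more tool, called after "Call:" as name([rows], argument=value, ...), one row to a line, values as JSON. servo_tool: Moves the arm, as the interface text tells. Its arguments: {"type":"object","properties":{"increments":{"type":"array","items":{"type":"array","items":{"type":"number"}}}},"required":["increments"]}

```bash
mkdir -p pics; cat > h.py <<'E'
import numpy as np, cv2, json
from workcell import ctrl
def snap(n,f):
    d=ctrl.get_image(n); cv2.imwrite(f'pics/{f}.png',d['image'][:,:,::-1])
    np.savez(f'pics/{f}.npz',**{k:d[k] for k in d}); return d
def ld(f): return dict(np.load(f'pics/{f}.npz',allow_pickle=True))
def ray(d,u,v):
    E=np.array(d['extrinsics'],float); c=np.array([(u-d['cx'])/d['fx'],-(v-d['cy'])/d['fy'],-1.])
    r=E[:3,:3]@c; return E[:3,3],r/np.linalg.norm(r)
def onz(d,u,v,z):
    o,r=ray(d,u,v); return o+r*(z-o[2])/r[2]
def proj(d,P):
    E=np.array(d['extrinsics'],float); p=E[:3,:3].T@(np.array(P,float)-E[:3,3])
    return np.array([d['cx']+d['fx']*p[0]/-p[2], d['cy']-d['fy']*p[1]/-p[2]])
def tri(d1,p1,d2,p2):
    o1,r1=ray(d1,*p1);o2,r2=ray(d2,*p2)
    s=np.linalg.lstsq(np.c_[r1,-r2],o2-o1,rcond=None)[0]
    a=o1+s[0]*r1;b=o2+s[1]*r2; return (a+b)/2,np.linalg.norm(a-b)
E
python3 - <<'E'
from h import *
for n in('scene','top'):
    d=snap(n,n+'0'); print(n,{k:np.round(np.array(d[k],float),3).tolist() for k in d if k!='image'})
a=cv2.imread('pics/scene0.png');b=cv2.imread('pics/top0.png')
print(ctrl.get_obs())
E
```

```text
scene {'fx': 430.541, 'fy': 430.541, 'cx': 283.639, 'cy': 212.169, 'extrinsics': [[-0.481, 0.385, -0.787, -222.496], [-0.876, -0.198, 0.439, 591.527], [0.013, 0.901, 0.433, 481.455], [0.0, 0.0, 0.0, 1.0]]}
top {'fx': 388.083, 'fy': 388.083, 'cx': 281.189, 'cy': 211.303, 'extrinsics': [[-0.018, 0.993, -0.116, 403.141], [-1.0, -0.019, -0.004, 206.904], [-0.006, 0.116, 0.993, 1135.493], [0.0, 0.0, 0.0, 1.0]]}
{'t': 0.1, 'qpos': array([ 1.16700423e+00,  4.23783915e-01,  1.63057554e+00, -4.66730689e-05,
        1.08860151e+00, -1.89843366e-02]), 'qvel': array([-2.32088150e-06,  6.59401898e-04, -1.71531645e-03,  4.67385041e-04,
       -6.39910716e-04, -6.98774362e-05]), 'joint_torque': array([-2.37898275e-04, -5.45612419e+01, -2.74324501e+01,  6.43999712e-02,
        1.88625406e-02, -3.76653588e-05]), 'ee_pos': array([234.40104372, 578.85559056, 221.98220425]), 'orientation': array([-6.00651390e-01, -3.08338580e+00,  2.11495455e-03]), 'ft_force': array([1.11925883, 0.00341865, 0.89727072]), 'moment': array([-0.01757029, -0.02230675, -0.01307064]), 'grasp_force': 0.0, 'width': 87.90235404921438}
```

View pics/scene0.png

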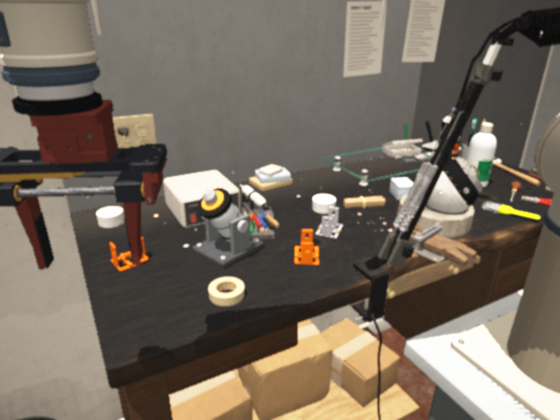

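View pics/top0.png

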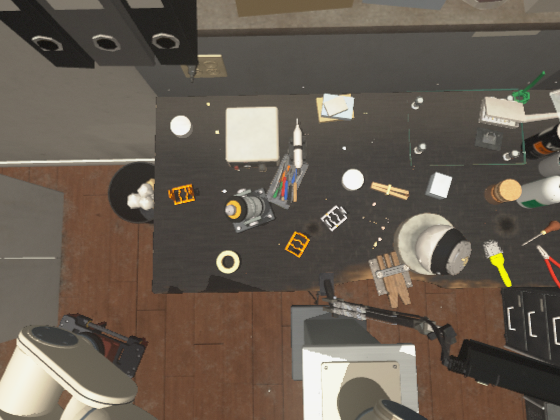

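The steel clip is at about scene (329,225) and top (334,217), with orange look-alikes beside it. The stand is at scene (220,230) and top (248,208), with the nose leaning to +y. Next I'll zoom in on both.

```bash
python3 - <<'E'
from h import *
s=cv2.imread('pics/scene0.png');t=cv2.imread('pics/top0.png')
def c(im,u,v,w,h,W=400,H=300): return cv2.resize(im[v:v+h,u:u+w],(W,H),interpolation=cv2.INTER_CUBIC)
cv2.imwrite('pics/z.png',np.vstack([np.hstack([c(s,180,180,104,78),c(s,300,195,64,48)]),np.hstack([c(t,212,175,80,60),c(t,312,199,48,36)])]))
for n,p in(('clip',(334,217)),('nose',(234,209))):
    print(n,onz(ld('top0'),*p,0 if n=='clip' else 120))
E
```

```text
clip [516.27895331  56.36549356   0.        ]
nose [530.54903169 335.12479235 120.        ]
```

View pics/z.png

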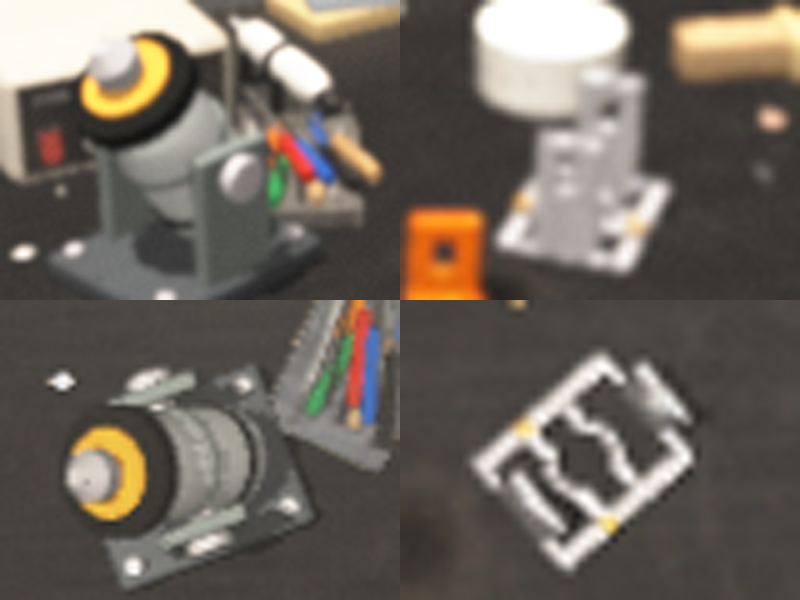

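```bash
python3 - <<'E'
from h import *
s=cv2.imread('pics/scene0.png');t=cv2.imread('pics/top0.png')
def c(im,u,v,w,h,k):
    o=cv2.resize(im[v:v+h,u:u+w],(w*k,h*k),interpolation=cv2.INTER_CUBIC)
    for i in range(0,w,5): cv2.line(o,(i*k,0),(i*k,4 if (u+i)%10 else 9),(0,255,0),1); 
    for j in range(0,h,5): cv2.line(o,(0,j*k),(4 if (v+j)%10 else 9,j*k),(0,255,0),1)
    return o
cv2.imwrite('pics/z2.png',np.vstack([np.hstack([c(s,195,180,40,30,10),c(t,220,190,40,30,10)]),np.hstack([c(s,190,205,80,60,5),c(t,215,180,80,60,5)])]))
for f in('scene0','top0'):
    im=cv2.imread(f'pics/{f}.png'); hsv=cv2.cvtColor(im,cv2.COLOR_BGR2HSV)
    m=cv2.inRange(hsv,(18,110,90),(32,255,255)); 
    n,l,st,ce=cv2.connectedComponentsWithStats(m)
    for i in range(1,n):
        if st[i,4]>40: print(f,st[i],ce[i])
    x,y=(215,203) if f[0]=='s' else (234,209)
    mm=np.zeros_like(m); mm[y-22:y+22,x-22:x+22]=m[y-22:y+22,x-22:x+22]
    pts=cv2.findNonZero(mm); h=cv2.convexHull(pts); print(cv2.fitEllipse(h))
    # clip mask
g=cv2.cvtColor(t,cv2.COLOR_BGR2GRAY); m=np.zeros_like(g); m[195:240,312:360]=(g[195:240,312:360]>110)*255
n,l,st,ce=cv2.connectedComponentsWithStats(m); print([ (st[i].tolist(),ce[i]) for i in range(1,n) if st[i,4]>15])
r=cv2.minAreaRect(cv2.findNonZero(m)); print(r)
E
```

```text
scene0 [  0 172  83  10 474] [ 35.16455696 176.16666667]
scene0 [ 13 185   8  16  59] [ 16.16949153 192.79661017]
scene0 [201 190  23  20 195] [213.82051282 201.43589744]
scene0 [498 204  44  16 319] [517.43260188 212.05642633]
scene0 [449 265  10  10  42] [453.30952381 269.30952381]
scene0 [279 320  84  45 989] [326.65419616 339.08291203]
scene0 [351 342  26  30 290] [367.52758621 356.04827586]
scene0 [381 347  16  20 154] [386.88961039 356.84415584]
scene0 [262 358  19  12  62] [272.58064516 363.32258065]
scene0 [213 378  27  24 138] [226.43478261 388.75362319]
scene0 [173 390  42  30 512] [190.94335938 407.05273438]
scene0 [380 390  23  30 107] [389.42056075 398.03738318]
scene0 [301 395  46  25 177] [323.96045198 405.12429379]
scene0 [330 396  47  18 226] [352.10619469 405.9380531 ]
scene0 [353 413  18   7  48] [361.04166667 416.70833333]
((212.35328674316406, 199.9041290283203), (17.173660278320312, 24.653295516967773), 56.67848587036133)
top0 [500 180  21  21 280] [510.27142857 189.53571429]
top0 [174 196  20   9  49] [183.2244898  200.65306122]
top0 [226 200  16  19 148] [234.90540541 208.64864865]
top0 [286 231  16  27  77] [292.31168831 244.07792208]
top0 [294 233  16  20  70] [302.51428571 243.08571429]
top0 [489 253  23  34 316] [500.74367089 267.88291139]
((233.1547393798828, 209.07357788085938), (15.622687339782715, 19.043094635009766), 173.35768127441406)
[([320, 205, 27, 27, 259], array([333.90733591, 217.48648649]))]
((330.9206848144531, 212.84823608398438), (28.567646026611328, 24.332326889038086), 48.36646270751953)
```

View pics/z2.png

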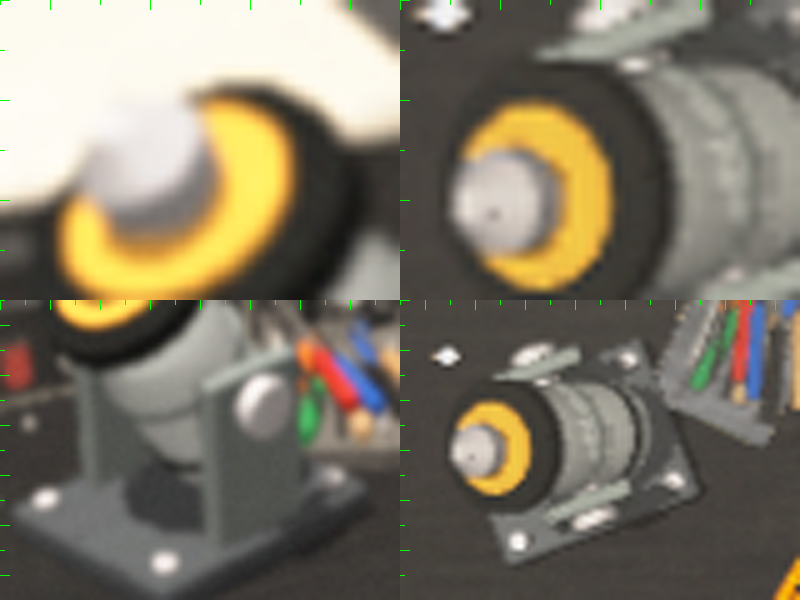

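```bash
python3 - <<'E'
from h import *
S,T=ld('scene0'),ld('top0')
C=[onz(T,*p,17) for p in((261.2,192.2),(270.4,216.6),(238.8,228.6))]
Cs=[onz(S,*p,17) for p in((199.6,245.0),(223.2,258.0),(257,240.8))]
print('screws top',np.round(C,1).tolist()); print('screws scene',np.round(Cs,1).tolist())
hub={}
for f,(x,y),D in(('scene0',(213,200),S),('top0',(234,209),T)):
    k=8; w=20
    im=cv2.imread(f'pics/{f}.png')[y-w:y+w,x-w:x+w]
    im=cv2.resize(im,None,fx=k,fy=k,interpolation=cv2.INTER_CUBIC)
    hsv=cv2.cvtColor(im,cv2.COLOR_BGR2HSV)
    m=((hsv[:,:,1]>120)&(hsv[:,:,2]>125)&(hsv[:,:,0]>12)&(hsv[:,:,0]<35)).astype(np.uint8)
    c=max(cv2.findContours(m,0,1)[0],key=cv2.contourArea)[:,0,:]
    cen=c.mean(0); keep=[]
    for p in c:
        v=(p-cen)/np.linalg.norm(p-cen); q=(p+v*14).astype(int)
        if 0<=q[0]<im.shape[1] and 0<=q[1]<im.shape[0] and im[q[1],q[0]].max()<80: keep.append(p)
    e=cv2.fitEllipse(np.array(keep,np.float32)); hub[f]=(np.array(e[0])+.5)/k-.5+[x-w,y-w]
    print(f,len(c),len(keep),hub[f],np.array(e[1])/k,e[2])
P,err=tri(S,hub['scene0'],T,hub['top0']); print('hub',P,err)
print('proj tip top ray z=150..',onz(T,229.5,211.5,140),onz(T,229.5,211.5,170))
E
```

```text
screws top [[591.4, 268.5, 17.0], [519.3, 242.7, 17.0], [486.2, 334.5, 17.0]]
screws scene [[562.6, 358.8, 17.0], [490.1, 333.6, 17.0], [522.4, 242.1, 17.0]]
scene0 581 319 [212.20374298 199.89663315] [18.0241642  26.00920677] 55.08860397338867
top0 487 324 [233.14399147 209.07730484] [15.23740673 18.85427856] 171.90794372558594
hub [528.92130933 335.82771294 131.34834941] 0.2142405946252887
proj tip top ray z=150.. [521.75214869 344.2648333  140.        ] [518.17770113 340.12534509 170.        ]
```

```bash
python3 - <<'E'
from h import *
S,T=ld('scene0'),ld('top0')
f=lambda c,k,o:(o[0]+(c[0]+.5)/k-.5,o[1]+(c[1]+.5)/k-.5)
C=np.array([onz(T,*f(p,5,(215,180)),17) for p in((229,59),(275,181),(117,241))])
Cs=np.array([onz(S,*f(p,5,(190,205)),17) for p in((46,198),(164,263),(333,177))])
print(np.round(C,1).tolist(),np.round(Cs,1).tolist())
print('centres',(C[0]+C[2])/2,(Cs[0]+Cs[2])/2,'d',C[2]-C[1],Cs[1]-Cs[2])
k=25/3
q=[onz(T,*f(p,k,(312,199)),8) for p in((73,165),(205,55),(292,156),(168,268))]
print('clip top',np.round(q,1).tolist(),np.mean(q,0))
for a,b in((0,1),(1,2),(2,3),(3,0)):v=q[b]-q[a];print(np.linalg.norm(v),np.degrees(np.arctan2(v[1],v[0])))
q=[onz(S,*f(p,6.25,(300,195)),z) for p,z in(((97,243),4),((230,272),4),((272,182),8))]
print('clip scene',np.round(q,1).tolist(),(q[0]+q[2])/2,np.degrees(np.arctan2(*(q[1]-q[0])[1::-1])))
# ears: top view faces of both ears tops and scene tops (triangulated)
for a,b in(((168,130),(140,205)),((212,72),(263,93))):
    print(tri(S,f(a,6.25,(300,195)),T,f(b,k,(312,199))))
E
```

```text
[[593.8, 270.8, 17.0], [521.6, 245.0, 17.0], [488.5, 336.8, 17.0]] [[566.7, 359.2, 17.0], [493.7, 333.9, 17.0], [526.4, 242.1, 17.0]]
centres [541.14844409 303.78505407  17.        ] [546.56601223 300.66824696  17.        ] d [-33.11658995  91.8273999    0.        ] [-32.70386206  91.81691003   0.        ]
clip top [[512.3, 97.4, 8.0], [550.2, 49.9, 8.0], [514.0, 20.7, 8.0], [475.6, 65.4, 8.0]] [512.99071545  58.37471332   8.        ]
60.80164769023854 -51.39799588878461
46.517431200326236 -141.15260936119583
58.91892703156724 130.68172588450847
48.701370972896996 41.09780123913952
clip scene [[512.2, 97.6, 4.0], [471.0, 66.3, 4.0], [516.6, 14.9, 8.0]] [514.36815024  56.23520826   6.        ] -142.84692864312026
(array([494.20716705,  80.50835034,  54.83074957]), np.float64(1.3253569312736893))
(array([530.78827318,  36.95797158,  53.65632659]), np.float64(0.6225078751860312))
```

Call:
servo_tool([
  [27.8,-52.1,-6,0,0,-118,1],
  [27.8,-52.1,-6,0,0,-118,1],
  [27.8,-52.1,-6,0,0,-118,1],
  [27.8,-52.1,-6,0,0,-118,1],
  [27.8,-52.1,-6,0,0,-118,1],
  [27.8,-52.1,-6,0,0,-118,1],
  [27.8,-52.1,-6,0,0,-118,1],
  [27.8,-52.1,-6,0,0,-118,1],
  [27.8,-52.1,-6,0,0,-118,1],
  [27.8,-52.1,-6,0,0,-118,1],
  [27.8,-52.1,-6,0,0,-118,1],
  [27.8,-52.1,-6,0,0,-118,1],
  [27.8,-52.1,-6,0,0,-118,1],
  [27.8,-52.1,-6,0,0,-118,1],
  [27.8,-52.1,-6,0,0,-118,1],
  [27.8,-52.1,-6,0,0,-118,1],
  [27.8,-52.1,-6,0,0,-118,1],
  [27.8,-52.1,-6,0,0,-118,1],
  [27.8,-52.1,-6,0,0,-118,1],
  [27.8,-52.1,-6,0,0,-118,1],
])

```text
t: 1.77
ee_pos: [512.4, 58.5, 162.6]
orientation: [-2.951, -1.077, 0.0]
ft_force: [-0.1, 0.3, -0.3]
width: 87.8
grasp_force: 0.0
```

Call:
servo_tool([
  [0,0,-4,0,0,0,1],
  [0,0,-8,0,0,0,1],
  [0,0,-10,0,0,0,1],
  [0,0,-11.5,0,0,0,1],
  [0,0,-13,0,0,0,1],
  [0,0,-14.2,0,0,0,1],
  [0,0,-14.7,0,0,0,1],
  [0,0,-14.7,0,0,0,1],
])

```text
t: 2.43
ee_pos: [511.9, 58.4, 14.8]
orientation: [-2.952, -1.075, 0.003]
ft_force: [-1.0, -0.1, 0.3]
width: 87.7
grasp_force: 0.0
```

```bash
python3 - <<'E'
from h import *
s=snap('scene','s1')['image'];t=snap('top','t1')['image']
c=lambda im,u,v,w,h:cv2.resize(im[v:v+h,u:u+w],(400,600),interpolation=cv2.INTER_CUBIC)
cv2.imwrite('pics/z3.png',np.hstack([c(s,285,140,100,150),c(t,294,166,80,120)])[:,:,::-1])
o=ctrl.get_obs();print(o['ee_pos'],o['ft_force'],o['qpos'])
E
```

```text
[512.9368107   58.43411483  16.08373675] [-0.51901595  0.59549965  0.01401789] [9.03736733e-02 6.03923378e-01 1.96822211e+00 1.64362203e-05
 5.68882793e-01 9.63279434e-01]
```

View pics/z3.png

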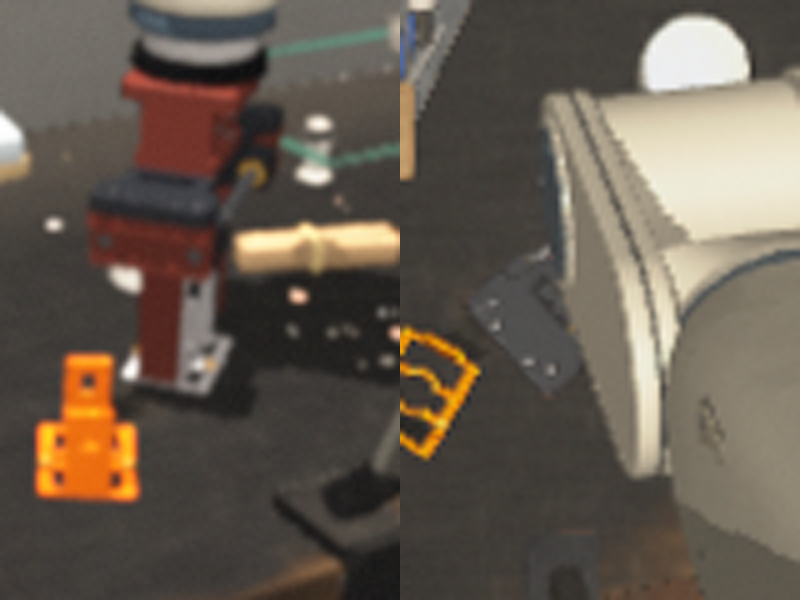

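The picture shows the fingers straddling the ears, with the front finger outside and centred on the front ear. I'll close and lift.

Call:
servo_tool([
  [0,0,0,0,0,0,-1],
  [0,0,0,0,0,0,-1],
  [0,0,0,0,0,0,-1],
  [0,0,0,0,0,0,-1],
  [0,0,0,0,0,0,-1],
  [0,0,0,0,0,0,-1],
  [0,0,0,0,0,0,-1],
  [0,0,0,0,0,0,-1],
  [0,0,0,0,0,0,-1],
  [0,0,0,0,0,0,-1],
  [0,0,0,0,0,0,-1],
  [0,0,0,0,0,0,-1],
])

```text
t: 3.53
ee_pos: [512.7, 58.5, 16.2]
orientation: [-2.953, -1.073, -0.001]
ft_force: [-1.5, 2.8, 7.4]
width: 46.8
grasp_force: 30.0
```

Call:
servo_tool([
  [0,0,2,0,0,0,-1],
  [0,0,5,0,0,0,-1],
  [0,0,8,0,0,0,-1],
  [0,0,11,0,0,0,-1],
  [0,0,14,0,0,0,-1],
  [0,0,17,0,0,0,-1],
  [0,0,20,0,0,0,-1],
  [0,2,23,0,0,0,-1],
  [0,5,24,-4,-1.4,0,-1],
  [0,8,24,-8,-2.9,0,-1],
  [0,11,24,-12,-4.3,0,-1],
  [0,14,24,-16,-5.7,0,-1],
  [0,17,24,-20,-7.2,0,-1],
  [0,20,24,-24,-8.6,0,-1],
  [0,23,24,-28,-10,0,-1],
  [0,26,24,-31,-11.1,0,-1],
  [-0.1,29,23,-31,-11.1,0,-1],
  [-0.2,32,21.5,-31,-11.1,0,-1],
  [-0.2,32.9,20,-31,-11.1,0,-1],
  [-0.2,32.9,20,-31,-11.1,0,-1],
])

```text
t: 5.2
ee_pos: [508.9, 388.8, 211.8]
orientation: [2.41, 0.881, -0.008]
ft_force: [-0.2, -0.4, -1.0]
width: 46.4
grasp_force: 30.0
```

```bash
python3 - <<'E'
from h import *
s=snap('scene','s2')['image'];t=snap('top','t2')['image']
c=lambda im,u,v,w,h:cv2.resize(im[v:v+h,u:u+w],(400,600),interpolation=cv2.INTER_CUBIC)
cv2.imwrite('pics/z4.png',np.hstack([c(s,170,110,80,120),c(t,190,150,80,120)])[:,:,::-1])
o=ctrl.get_obs();print(o)
E
```

```text
{'t': 5.3, 'qpos': array([ 0.86037336,  0.60679139,  1.46389793, -0.50008292,  1.40549003,
        1.90153185]), 'qvel': array([-0.02062911, -0.03524847, -0.00027706, -0.00371334,  0.00446454,
       -0.00115909]), 'joint_torque': array([  1.23441037, -62.27457047, -26.20995104,  -1.61812954,
         1.27131745,   0.0682442 ]), 'ee_pos': array([510.09420762, 386.63470673, 214.88348116]), 'orientation': array([ 2.41058905,  0.87770164, -0.00631151]), 'ft_force': array([ 0.1953996 ,  0.37588399, -0.28049635]), 'moment': array([0.27676802, 0.24989654, 0.04453917]), 'grasp_force': 29.995638728141785, 'width': 46.9076747739402}
```

View pics/z4.png

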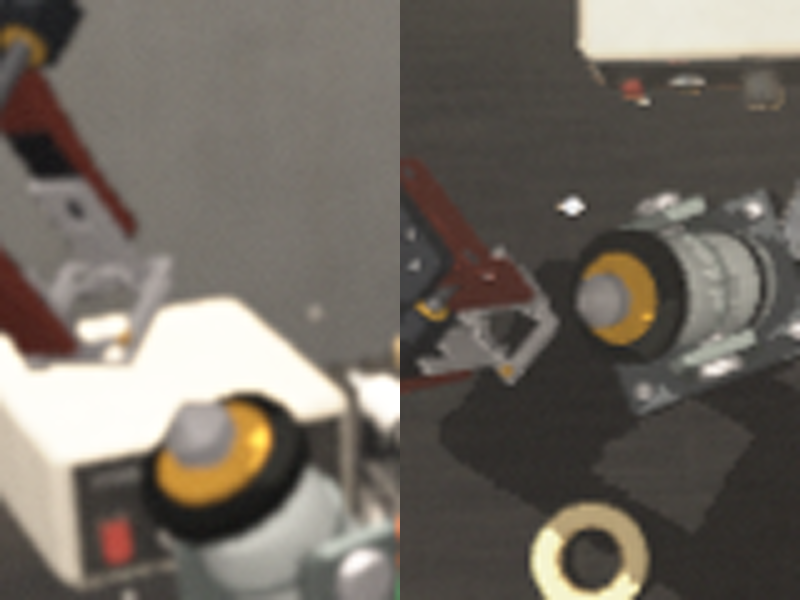

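The spindle lies clear of the gripper, and the clip frame is visible at scene (190,175) and top (211,214). I'll overlay the predicted outlines to check the calibration.

```bash
cat > ov.py <<'E'
from h import *
from scipy.spatial.transform import Rotation as R
H=np.array([528.9,335.8,131.3]);n=np.array([-.183,.512,.839]);n/=np.linalg.norm(n)
def circ(c,r,ax):
    a=np.cross(ax,[1,0,0]);a/=np.linalg.norm(a);b=np.cross(ax,a)
    return [c+r*(a*np.cos(q)+b*np.sin(q)) for q in np.linspace(0,2*np.pi,40)]
def overlay(f,u,v,w,h,k,ee,rv,H=H,n=n):
    D=ld(f); im=cv2.resize(D['image'][v:v+h,u:u+w],None,fx=k,fy=k,interpolation=cv2.INTER_CUBIC)[:,:,::-1].copy()
    M=R.from_rotvec(rv).as_matrix(); B=ee+16.1*M[:,2]
    def poly(P,c): cv2.polylines(im,[np.array([((proj(D,p)-[u,v]+.5)*k-.5)*8 for p in P]).astype(np.int32)],True,c,1,cv2.LINE_AA,3)
    for z in(0,8): poly([B+M@np.array([x,y,-z]) for x,y in((25,23.5),(25,-23.5),(-25,-23.5),(-25,23.5))],(0,255,0))
    for y in(23.5,-23.5): poly([B+M@np.array([x,y,-z]) for x,z in((12,0),(12,50),(-12,50),(-12,0))],(255,0,255))
    for s,r in((0,24),(15.5,14),(25.5,5)): poly(circ(H+s*n,r,n),(255,0,0))
    return im
E
python3 - <<'E'
from ov import *
o=(np.array([510.09,386.63,214.88]),np.array([2.4106,.8777,-.0063]))
cv2.imwrite('pics/z5.png',np.hstack([overlay('s2',165,135,80,110,5,*o),overlay('t2',185,165,80,110,5,*o)]))
E
```

```text
(no output)
```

View pics/z5.png

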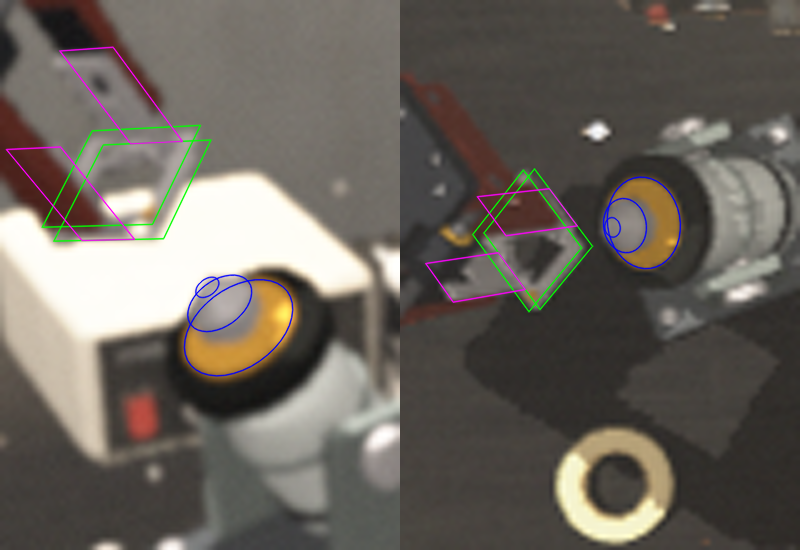

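```bash
python3 - <<'E'
from ov import *
for f,(u0,v0,u1,v1) in(('s2',(198,188,222,206)),('t2',(222,200,240,220))):
    im=ld(f)['image'];hsv=cv2.cvtColor(im,cv2.COLOR_RGB2HSV)
    print(f);
    for v in range(v0,v1): print(v,' '.join('%3d%s'%(hsv[v,u,2],'g' if hsv[v,u,1]>90 else ' ') for u in range(u0,u1)))
    D=ld(f)
    for s,r in((15.5,14),(25.5,5)):
        P=np.array([proj(D,p) for p in circ(H+s*n,r,n)]);print(s,P.min(0),P.max(0),proj(D,H+s*n))
E
```

```text
s2
188 255  255  255  255  255  255  255  255  255  255  255  255  255  255  255  253  249  241  211  179  169  165  166  173 
189 255  255  255  255  255  255  255  255  253  251  252  251  251  252  245  220  181  157  118   87   74   63   60   61 
190 255  255  255  255  255  255  255  252  236  221  216  218  217  215  198  159  125  116g 124g 120g 106g  85g  62g  43g
191 255  255  255  255  255  255  252  235  198  177  175  178  178  176  170  158  148  155g 171g 174g 167g 149g 122g  88g
192 254  254  254  255  255  255  243  202  175  175  178  176  175  175  175  170  164  168  188g 198g 199g 189g 174g 146g
193 254  254  254  255  255  252  222  177  169  176  178  178  179  177  176  176  169  164  182g 200g 204g 204g 198g 184g
194 254  254  255  255  255  240  184  160  165  175  182  181  181  179  177  175  162  153  166g 192g 202g 207g 206g 209g
195 254  255  255  255  252  214  156  149  159  174  181  182  181  180  177  171  153  145  158  188g 201g 207g 216g 234g
196 255  255  255  255  237  171  145  147  156  170  178  185  184  183  176  164  149  142  154  184g 2
[... 2673 characters left out ...]
0  127  129  120  121  139g 155g 158g 161g 161g 146g
215  51   53   51   47   43   59   97  126  136g 139g 138g 156g 155g 154g 155g 159g 159g 129g
216  51   51   49   51   44   42   78g 130g 152g 158g 158g 157g 155g 154g 155g 158g 142g  71 
217  49   50   50   48   46   41   45   62g 110g 146g 154g 153g 155g 149g 145g 124g  67   60 
218  49   49   51   48   50   47   44   42   51   84g 117g 130g 144g 118g  82g  52   59   58 
219  50   49   49   48   49   47   44   44   43   42   42   44   45   50   56   59   60   60 
15.5 [225.20294943 204.22445817] [233.78441104 215.0424964 ] [229.46835514 209.63995506]
25.5 [225.4739869  208.04420829] [228.55225515 211.94147893] [227.01115343 209.99377948]
```

Call:
servo_tool([
  [0.3,-0.8,-1.3,0,0,0,-1],
  [0.6,-1.7,-2.8,0,0,0,-1],
  [0.9,-2.5,-4.1,0,0,0,-1],
  [1.0,-2.8,-4.6,0,0,0,-1],
  [1.08,-3.02,-4.95,0,0,0,-1],
  [1.08,-3.02,-4.95,0,0,0,-1],
  [1.08,-3.02,-4.95,0,0,0,-1],
])

```text
t: 5.88
ee_pos: [521.8, 357.1, 167.3]
orientation: [2.413, 0.876, -0.002]
ft_force: [0.1, 0.3, -1.6]
width: 46.5
grasp_force: 30.0
```

```bash
python3 - <<'E'
from ov import *
snap('scene','s3');snap('top','t3')
g=ctrl.get_obs();o=(g['ee_pos'],g['orientation']);print(o,g['ft_force'],g['moment'],(o[0]-H)@n,o[0]-H-((o[0]-H)@n)*n)
cv2.imwrite('pics/z6.png',np.hstack([overlay('s3',182,150,50,70,8,*o),overlay('t3',205,180,50,70,8,*o)]))
E
```

```text
(array([521.75573214, 357.64790581, 167.2104131 ]), array([ 2.41328347e+00,  8.76751196e-01, -1.62413215e-03])) [-0.13988565 -0.12412517 -1.06063717] [0.31650221 0.22450615 0.05395637] 42.63187334910345 [0.65910531 0.01551749 0.13429239]
```

View pics/z6.png

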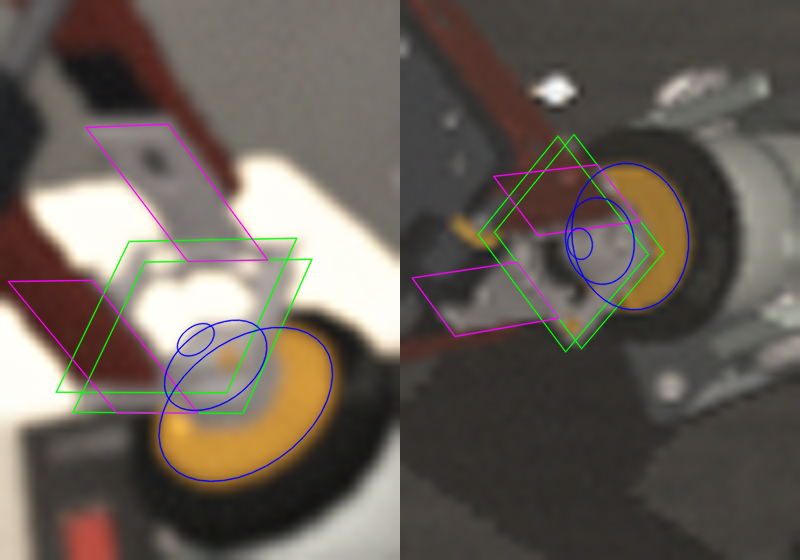

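The held clip frame surrounds the tip within about 1 px in both views, with the bore around scene (206,188). I'll advance slowly over the cone.

Call:
servo_tool([
  [-0.02,-0.1,-0.17,0,0,0,-1],
  [0.02,-0.2,-0.34,0,0,0,-1],
  [0.05,-0.3,-0.5,0,0,0,-1],
  [0.08,-0.4,-0.67,0,0,0,-1],
  [0.12,-0.5,-0.84,0,0,0,-1],
  [0.17,-0.65,-1.06,0,0,0,-1],
  [0.17,-0.65,-1.06,0,0,0,-1],
  [0.17,-0.65,-1.06,0,0,0,-1],
])

```text
t: 6.65
ee_pos: [523.0, 350.4, 155.4]
orientation: [2.412, 0.877, -0.004]
ft_force: [-0.3, 0.4, -1.3]
width: 46.3
grasp_force: 30.0
```

```bash
cat > st.py <<'E'
from ov import *
g=ctrl.get_obs();p=g['ee_pos']-H;print(g['t'],g['ee_pos'],g['orientation'],'F',g['ft_force'],'Fn',g['ft_force']@n,'M',g['moment'],'s',p@n,'off',p-(p@n)*n,g['width'])
E
python3 st.py
```

```text
6.65 [523.03489903 350.38317577 155.36669568] [ 2.41231253  0.87676797 -0.00423533] F [-0.28582983  0.37222593 -1.30613063] Fn -0.8531473320710025 M [ 0.30283319  0.21881424 -0.02581259] s 28.738266501725807 off [-0.60482503 -0.13409899 -0.05008855] 46.31419808138074
```

Call:
servo_tool([
  [0.07,-0.12,-0.2,0,0,0,-1],
  [0.12,-0.25,-0.4,0,0,0,-1],
  [0.16,-0.37,-0.6,0,0,0,-1],
  [0.2,-0.47,-0.77,0,0,0,-1],
  [0.23,-0.55,-0.9,0,0,0,-1],
  [0.23,-0.55,-0.9,0,0,0,-1],
  [0.23,-0.55,-0.9,0,0,0,-1],
])

```text
t: 7.23
ee_pos: [525.4, 345.0, 146.5]
orientation: [2.412, 0.877, -0.004]
ft_force: [-0.4, -0.8, -1.3]
width: 46.5
grasp_force: 30.0
```

```bash
python3 st.py
```

```text
7.2333 [525.35764443 345.00564341 146.45959596] [ 2.41240421  0.87691163 -0.00395245] F [-0.44582092 -0.8359911  -1.29060072] Fn -1.4295750469955866 M [ 0.28017928  0.2040177  -0.02992419] s 18.084474790552854 off [-0.23215842 -0.05567319 -0.01666308] 46.52152588096717
```

Call:
servo_tool([
  [0.02,-0.05,-0.08,0,0,0,-1],
  [0.04,-0.1,-0.17,0,0,0,-1],
  [0.06,-0.15,-0.25,0,0,0,-1],
  [0.06,-0.15,-0.25,0,0,0,-1],
])

```text
t: 7.57
ee_pos: [526.1, 343.9, 144.4]
orientation: [2.413, 0.877, -0.003]
ft_force: [-1.6, 1.7, 2.7]
width: 46.2
grasp_force: 30.0
```

```bash
python3 st.py
```

```text
7.5667 [526.07019923 343.86757982 144.37086349] [ 2.41284011  0.87698792 -0.00291471] F [-1.61590505  1.70066338  2.69390287] Fn 3.427399178360144 M [ 0.29001398  0.3962114  -0.06280668] s 15.618392167823526 off [ 0.02900258  0.06917919 -0.03589067] 46.19291522243896
```

Call:
servo_tool([
  [0.02,-0.05,-0.08,0,0,0,-1],
  [0.03,-0.08,-0.13,0,0,0,-1],
  [0.03,-0.08,-0.13,0,0,0,-1],
  [0.03,-0.08,-0.13,0,0,0,-1],
])

```text
t: 7.9
ee_pos: [526.4, 343.0, 143.0]
orientation: [2.413, 0.877, -0.003]
ft_force: [-2.0, 1.0, 3.7]
width: 46.7
grasp_force: 30.0
```

```bash
python3 st.py
```

```text
7.9 [526.37244993 343.0156927  142.95890326] [ 2.4127455   0.87700116 -0.00304737] F [-2.02901644  1.00308494  3.69521179] Fn 3.9860611780781667 M [ 0.26266653  0.36741715 -0.05112157] s 13.941905552052983 off [ 0.02438779  0.0758447  -0.04096486] 46.65861040092235
```

Call:
servo_tool([
  [0.02,-0.05,-0.08,0,0,0,-1],
  [0.03,-0.08,-0.13,0,0,0,-1],
  [0.03,-0.08,-0.13,0,0,0,-1],
  [0.03,-0.08,-0.13,0,0,0,-1],
])

```text
t: 8.23
ee_pos: [526.7, 342.2, 141.6]
orientation: [2.413, 0.877, -0.003]
ft_force: [-2.6, 3.2, 3.7]
width: 46.7
grasp_force: 30.0
```

```bash
python3 st.py
```

```text
8.2333 [526.68477937 342.15624564 141.56594548] [ 2.41273909  0.87699222 -0.00315733] F [-2.57022448  3.15976834  3.7150173 ] Fn 5.206213100396751 M [ 0.34344304  0.38666956 -0.03384501] s 12.275649172446386 off [ 0.03172429  0.06971121 -0.03562169] 46.675455161036865
```

Call:
servo_tool([
  [0.01,-0.02,-0.03,0,0,0,-1],
  [0.01,-0.04,-0.06,0,0,0,-1],
  [0.01,-0.04,-0.06,0,0,0,-1],
  [0.01,-0.04,-0.06,0,0,0,-1],
])

```text
t: 8.57
ee_pos: [526.8, 341.9, 141.1]
orientation: [2.413, 0.877, -0.003]
ft_force: [-2.3, 3.3, 5.9]
width: 46.4
grasp_force: 30.0
```

```bash
python3 st.py
```

```text
8.5667 [526.78188381 341.89441781 141.11793816] [ 2.4128426   0.87702622 -0.00287636] F [-2.29690851  3.29981521  5.85422026] Fn 7.023096770111046 M [ 0.36337891  0.40556449 -0.11517021] s 11.747827357964491 off [ 0.03221579  0.07818843 -0.04068771] 46.356543657535816
```

The force has stepped up, so the wheel is at its stop. I'll open the gripper.

Call:
servo_tool([
  [0,0,0,0,0,0,0.2],
  [0,0,0,0,0,0,0.3],
  [0,0,0,0,0,0,0.4],
  [0,0,0,0,0,0,0.5],
  [0,0,0,0,0,0,0.7],
  [0,0,0,0,0,0,1],
  [0,0,0,0,0,0,1],
  [0,0,0,0,0,0,1],
  [0,0,0,0,0,0,1],
  [0,0,0,0,0,0,1],
])

```text
t: 9.4
ee_pos: [526.6, 341.5, 140.8]
orientation: [2.412, 0.877, -0.004]
ft_force: [0.5, -1.2, 0.5]
width: 87.8
grasp_force: 0.0
```

```bash
python3 st.py
```

```text
9.4 [526.64079363 341.49083839 140.78105114] [ 2.41236019  0.87691521 -0.00394248] F [ 0.51966274 -1.20768303  0.53610581] Fn -0.2636980331835644 M [0.18243445 0.23161154 0.06140779] s 11.284262596897097 off [-0.19372566 -0.08799288  0.01144286] 87.76911558066772
```

Call:
servo_tool([
  [-0.1,0.3,0.5,0,0,0,1],
  [-0.4,1.0,1.7,0,0,0,1],
  [-0.7,2.0,3.3,0,0,0,1],
  [-1.1,3.1,5.0,0,0,0,1],
  [-1.6,4.6,7.6,0,0,0,1],
  [-2.2,6.1,10,0,0,0,1],
  [-2.7,7.7,12.6,0,0,0,1],
  [-4,12,14,0,0,0,1],
  [-4,15,14,0,0,0,1],
  [-4,15,14,0,0,0,1],
  [-4,15,14,0,0,0,1],
  [-4,15,14,0,0,0,1],
  [-4,15,14,0,0,0,1],
  [-4,15,14,0,0,0,1],
])

```text
t: 10.57
ee_pos: [486.8, 490.5, 281.0]
orientation: [2.412, 0.876, -0.005]
ft_force: [0.1, -0.6, 0.5]
width: 87.9
grasp_force: 0.0
```

```bash
python3 - <<'E'
from h import *
s=snap('scene','s4')['image'];t=snap('top','t4')['image']
c=lambda im,u,v,w,h:cv2.resize(im[v:v+h,u:u+w],(400,600),interpolation=cv2.INTER_CUBIC)
cv2.imwrite('pics/z7.png',np.hstack([c(s,180,150,60,90),c(t,210,165,60,90)])[:,:,::-1])
print(ctrl.get_obs()['ft_force'])
E
```

```text
[-0.58814849  0.12980937  0.89178741]
```

View pics/z7.png

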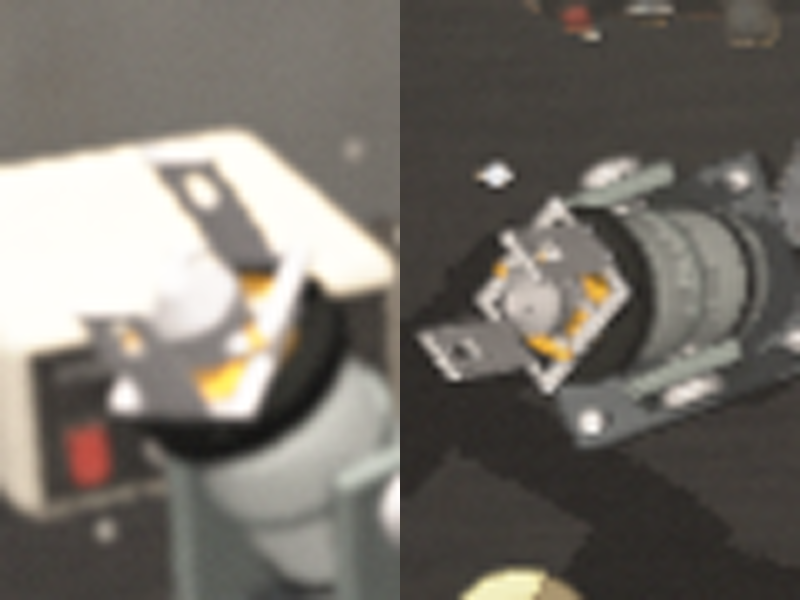

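The clip sits square on the hub behind the nose, with the nose at about top (230,212) and scene (209,194). Its jaws are shut around the shaft, and the gripper is well clear. I'm handing it in.

```bash
python3 -c "
from workcell import ctrl
print(ctrl.close_job())"
```

```text
the job is handed in; nothing more can be done
None
```

The clip is seated in the groove with its jaws shut, holding the wheel pressed back. The arm is clear, the tin, tape roll and ring clamp were not touched, and the job is handed in; it returned no verdict.

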